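# Pack the shoeshine kit: tip in the tins, hang the welt brush

## Robot

A 6-joint arm with a two-finger parallel gripper is mounted at the origin on the work surface. World frame = base frame: x ahead of the robot, y to its left, z up, the work surface at z = 0. Lengths are in m, angles in degrees, forces in N, time in s.
With the tool pointing down it reaches from about 0.3 to 0.75 m from the base axis. Payload 8.5 kg.
Tool frame: the origin (TCP) lies at the very end of the fingers, on their centre line; the grasp point (between the pads) lies 19 mm behind it; z points along the fingers, y is the line along which they close (so a half turn about z gives the same grasp; the last joint's range is limited). The gripper opens to 85 mm and grips with 20 to 120 N. Pads are 22 mm wide; open, the fingers measure 114 mm over their backs; the gripper's body (76 mm by 85 mm) begins 54 mm behind the grasp point. The pads swing forward as they close: fully open they stand 13 mm farther back than shut.
Start: joints at [59.284, 21.807, 74.336, -0, 83.858, -12.336], TCP at [0.173, 0.522, 0.231] pointing down, gripper open.
Joint ranges: [-178.18, 178.18], [-50.72, 133.34], [12.68, 142.11], [-81.47, 261.47], [9.98, 163.14], [-165.26, 165.26]. Speed limits (degrees/s): [136.94, 136.94, 180, 180, 180, 180].

## Interface

Orientations are given as [roll, pitch, yaw] about the fixed x, y, z axes, in that order (R = Rz(yaw) Ry(pitch) Rx(roll)).
In Python, from bench import manip gives the robot as it stands.
- The arm moves only by the tool drive_tool, never from a script. Its argument "increments" is a list of rows, each an object with "hand": the finger opening in cm, from 0 to 8.54; "xyz": the shift along the world's x, y, z in cm, a list of three; "yaw": the turn about the world's z in degrees. In form: [{"hand": hand, "xyz": [tx, ty, tz], "yaw": yaw}, ...]. A call has 1 to 20 rows; each row is the pose to reach, as a shift and turn from the pose commanded when the call began; what a row does not reach only later rows make up. A row lasts 1/8 s, in which the tool goes at most 62.5 mm and 10.7 degrees, less where a joint would pass 70% of its speed; a pose out of reach is approached as far as the arm can. A call with a gripper value outside its range is refused whole. The fingers move at their own pace and stop on an object; "grip_force" is the grip in N (left out, the last holds). Time passes only in rows, so rows that repeat a pose let the fingers close. It gives the time, the measured TCP pose, the force, the opening and the grip force at its end, in the units of the state.
- manip.read_state(): the state, without advancing time (a new reading comes with each control period).
- manip.read_camera(name): name is "scene" or "top"; returns a dict with "pixels" (420x560x3 uint8, blue, green, red), "intrinsics" (3x3 intrinsics, pixels), "R" (3x3) and "t" (3): a world point X has camera coordinates R X + t. Camera axes: x right, y down, z forward; pixel columns grow to the right and rows downward; lengths in m; the calibration is good to about 2 mm. A picture is of the moment at which its call begins. There is no depth.
- manip.job_done(): hands the job in; it is judged then, once.
The state is a dict: "t": time; "qpos": joint angles; "joint_velocities": joint speeds; "effort": joint torques, N m; "tcp_pos": TCP position; "tool_rot": TCP orientation; "contact_force": force on the tool from outside, world axes, zero at the start; "wrist_torque": the same for the moment, N m; "finger_gap": finger opening in m; "gripper_force": force on a finger pad.
Only numpy, scipy, OpenCV 4.12 (cv2) and the standard library are available. Lean on these libraries where they do the work, as an engineer would, in place of code of your own. Each camera call takes 0.05 s, during which the arm holds its last target. There are 200 camera calls.

## Task

First tip the hinged side tray of the shoeshine box (pressing down the brass lever in front of the box does it), so that both polish tins slide into the open well, and let the tray swing back down; never touch those two tins with the fingers. Then hang the narrow welt brush by the eye of its handle on the brass peg on the front of the box, and let go. Do not shift anything else on the bench by more than 25 mm.

Things in the scene. Friction and masses are not known exactly. Their poses are not given: they have to be found in the camera images.
- kit: Pine shoeshine box, fixed, 180 (x) x 320 (y) x 160 mm high. Origin: centre of underside; front (-x) faces roughly to the robot, +y to the robot's left, z up. Open well on the right (inside x -82..82, y -152..32, floor z 8, rim z 160). Left part closed (top z 170) with a footrest up to z 212. Pine cleat on the front (y 65..135, up to z 235, face x -105) carries the peg.
- peg: Plain brass peg, 10 mm thick, 60 mm long, sticking out of the cleat's face forwards and up at 45 degrees. Origin: its root, at (-105, 100, 190) mm in the kit's frame; its z axis runs along the peg to the tip (z = 60 mm), its y is the kit's y, its x points up and towards the box.
- tray (a joint): Angle (rad) of the nickel tipping tray hinged on the box's right rim (hinge along x at kit y -160, z 185): 0 = level, sticking out 110 mm to the right with the two tins in it (150 mm wide, rims 25 high); grows to its stop at 1.3 as it tips up and its load slides into the well. Pressing the lever (3 to 10 N) tips it; a light spring brings it back to 0.
- lever_pad (a point): Centre of the top face of the brass lever's end plate (40 mm along kit x, 55 along the lever, 6 thick), turning with the tray; 87.5 mm from the hinge axis. Level tray: at kit (-145, -90, 238) mm, the lever rising at 35 degrees towards +y; tray at 1.3: at z 131, sloping 40 degrees down. The lever is 50 mm clear of the box front; a straight press down near kit y -90 follows it.
- tin_a: One of two round oxblood polish tins lying in the tray, 62 mm across, 24 mm high. Origin: centre of its underside, z along its axis.
- tin_b: The other of the two tins in the tray, alike.
- brush: Narrow welt brush with beech handle, 161 mm long, lying on its side, 14 thick, 50 to 100 g. Origin: underside, on the handle's centre line; x along the handle towards the head, y to the dark bristles' side, z up. Handle 20 mm wide, x -42..22; head 24 wide, x 22..82, bristles out to y 31; eye ring 42 mm outside, 26 inside, 8 thick, flush with the underside, centred at x -60. Balance near x 10.
- brush_eye (a point): Centre of the brush's eye (26 mm hole, its axis along the brush's z), 60 mm from the brush's origin at its -x end, 4 mm above its underside. Its axes are the brush's.
- shoehorn: Bone shoehorn lying flat, 190 x 40 x 6 mm, bystander. Origin: centre of underside, x along it.
- polisher: Big polishing brush, bristles down, 155 x 52 x 42 mm, bystander. Origin: centre of underside, x along it.
- coin_tin: Nickel-plated coin tin, 79 x 54 x 40 mm, bystander. Origin: centre of underside.
- spare_tin: Another round polish tin, 62 mm across, 24 mm high, lying on the bench, bystander. Origin: centre of underside.
- dressing: Corked amber bottle, 52 mm across, 115 mm high, bystander. Origin: centre of underside.

How it is judged (in metres and radians):
On the way, in this order (a step that is already met when the one before it is completed fails the run):
1. Both tins from the tray lie in the open well of the box, and the tray is back down (within 0.1 rad of level) (x of tin_a in the frame of kit between -0.085 and 0.085 m and y of tin_a in the frame of kit between -0.155 and 0.035 m and z of each of tin_a, tin_b in the frame of kit below 0.11 m and x of tin_b in the frame of kit between -0.085 and 0.085 m and y of tin_b in the frame of kit between -0.155 and 0.035 m and value of joint tray below 0.1 rad), for 0.2 s.
2. The welt brush hangs from the peg by its eye, head down, let go and at rest (x of brush_eye in the frame of peg between -0.013 and 0.013 m and y of brush_eye in the frame of peg between -0.013 and 0.013 m and z of brush_eye in the frame of peg between -0.004 and 0.055 m and angle between brush's own x axis and vertical above 2.6 rad and contact force between the fingers and brush below 0.1 N and linear speed of brush below 0.03 m/s and angular speed of brush below 0.3 rad/s), for 0.3 s.
At the end, for the whole second after the job is handed in: Both tins inside the well (undersides' centres below z 110 mm); tray within 0.1 rad of level; brush hanging at rest, peg through its eye (eye centre within 13 mm of the peg axis, -4 to 55 mm along it), handle within 30 degrees of vertical, bristle head down, released by the fingers (all of step 1 and all of step 2); the robot touches nothing.
It fails at once if A bystander (shoehorn, big polishing brush, coin tin, spare tin, bottle) is moved by more than 25 mm (distance of any of shoehorn, polisher, coin_tin, spare_tin, dressing from where it was at the start of the episode above 0.025 m).
It fails at once if The fingers touch one of the two tins of the tray (contact force between the fingers and tin_a above 0.5 N or contact force between the fingers and tin_b above 0.5 N).
It also fails if it takes over 61 s, if anything falls off the work surface, if the arm or the gripper's body presses on something with over 40 N, if the wrist force passes 120 N, or if a joint passes its speed limit or range.

## Working session

There is one attempt and no reset: what is moved stays moved. The work goes in short steps, Python scripts to look and compute and a tool call to move; the robot and the scene stay as the last step left them, time stands still between calls to the robot, and variables do not carry over. Pictures are saved under pics/ and viewed, at most 10 in all, crops included, and the job is handed in when it is done.

Besides the shell and the picture viewer there is one more tool, called after "Emit:" by a JSON object that holds its "op" and its "data". drive_tool: Moves the arm, as the interface text tells. Its arguments: {"type":"object","properties":{"increments":{"type":"array","items":{"type":"object","properties":{"hand":{"type":"number"},"xyz":{"type":"array","items":{"type":"number"}},"yaw":{"type":"number"}}}},"grip_force":{"type":"number"}},"required":["increments"]}

```bash
mkdir -p pics
cat > h.py <<'E'
import numpy as np,cv2
from bench import manip
def cam(n):
    c=manip.read_camera(n); return c['pixels'],np.array(c['intrinsics']),np.array(c['R']),np.array(c['t'])
def ray(uv,K,R,t,z):
    d=R.T@np.linalg.inv(K)@np.array([uv[0],uv[1],1.]); o=-R.T@t
    return o+d*(z-o[2])/d[2]
def proj(X,K,R,t):
    p=K@(R@np.array(X)+t); return p[:2]/p[2]
E
python3 - <<'E'
from h import *
import pickle
for n in('scene','top'):
    c=cam(n); cv2.imwrite(f'pics/{n}0.png',cv2.resize(c[0],(784,588),interpolation=cv2.INTER_CUBIC)); pickle.dump(c,open(n+'.pkl','wb'))
    print(n,c[1],-c[2].T@c[3],c[2])
print(manip.read_state())
E
```

```text
scene [[436.27732648   0.         279.34821538]
 [  0.         436.27732648 210.20380876]
 [  0.           0.           1.        ]] [ 0.89740518 -0.63558482  1.15344936] [[ 0.91066697  0.41301287 -0.01029728]
 [ 0.32849799 -0.73898244 -0.58821256]
 [-0.25054887  0.53228312 -0.8086408 ]]
top [[500.10911697   0.         282.87132088]
 [  0.         500.10911697 205.92013014]
 [  0.           0.           1.        ]] [0.42692845 0.00816365 1.6555374 ] [[ 2.13103985e-02 -9.99770541e-01  2.17546022e-03]
 [-9.95238415e-01 -2.14207017e-02 -9.50875968e-02]
 [ 9.51123780e-02 -1.38747003e-04 -9.95466532e-01]]
{'t': 0.1, 'qpos': array([ 5.92824052e+01,  2.18400855e+01,  7.43787974e+01,  2.46680029e-04,
        8.38560820e+01, -1.23348410e+01]), 'joint_velocities': array([ 0.06025099, -0.04187907, -0.1148705 , -0.02101276, -0.03354701,
       -0.06726036]), 'effort': array([ 3.92748305e-03, -4.49226022e+01, -2.31653327e+01, -1.94479321e-04,
        3.76390628e-03,  2.30175226e-05]), 'tcp_pos': array([0.17331451, 0.52172117, 0.2307553 ]), 'tool_rot': array([-1.79926818e+02, -1.62539027e-02,  1.61617209e+02]), 'contact_force': array([-0.13647701, -0.40765754, -0.85900599]), 'wrist_torque': array([ 0.02271421,  0.03653484, -0.06030018]), 'gripper_force': 0.0, 'finger_gap': 0.08553812222952473}
```

View pics/scene0.png

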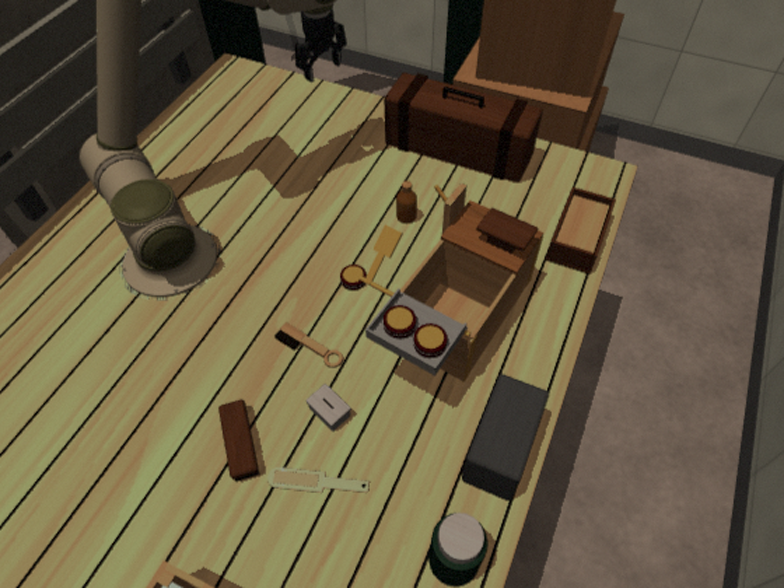

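View pics/top0.png

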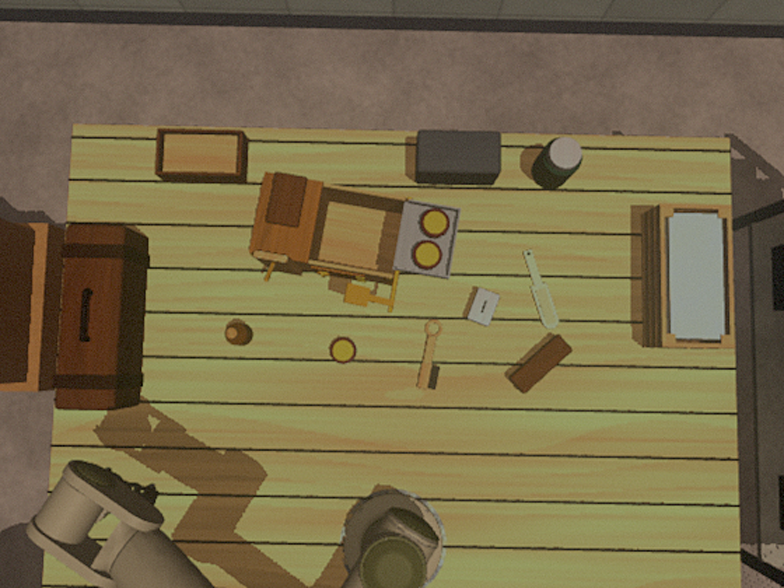

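The top view shows the kit with its tray on the right at (428,240), the lever pad at (357,293), the peg at (268,272), and the brush with its eye at (432,327) and head at (427,380). I'll zoom in to get the kit pose.

Run:
```python
from h import *
import pickle
a=pickle.load(open('top.pkl','rb'))[0][115:290,165:345]; b=pickle.load(open('scene.pkl','rb'))[0][125:275,190:395]
cv2.imwrite('pics/t1.png',cv2.resize(a,None,fx=3.4,fy=3.4,interpolation=cv2.INTER_CUBIC))
cv2.imwrite('pics/s1.png',cv2.resize(b,None,fx=3.8,fy=3.8,interpolation=cv2.INTER_CUBIC))
```

```text
(no output)
```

View pics/t1.png

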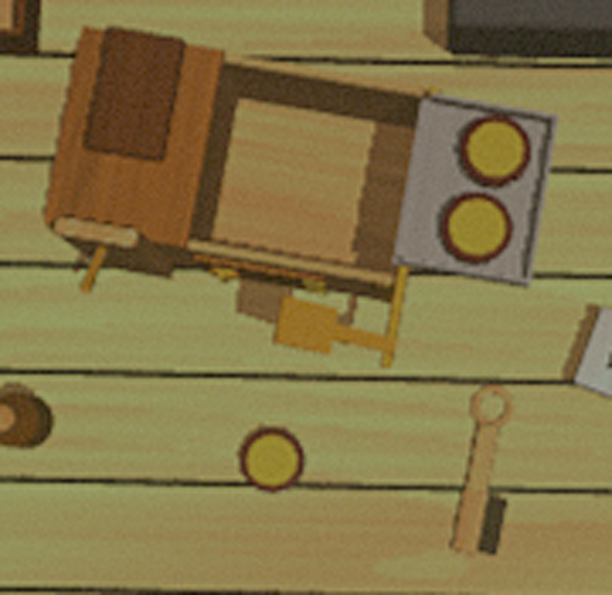

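View pics/s1.png

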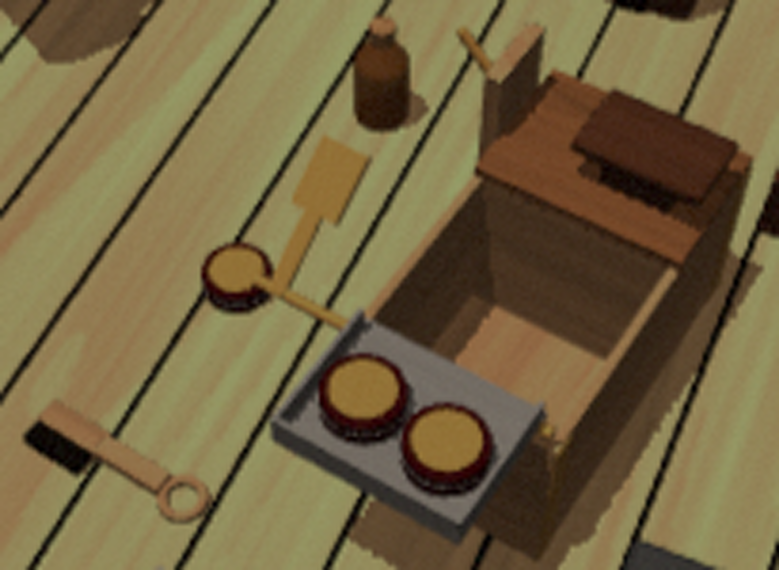

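```bash
cat > m.py <<'E'
from h import *
import pickle
T=pickle.load(open('top.pkl','rb'));S=pickle.load(open('scene.pkl','rb'))
tp=lambda x,y:((x+.5)/3.4-.5+165,(y+.5)/3.4-.5+115)
sp=lambda x,y:((x+.5)/3.8-.5+190,(y+.5)/3.8-.5+125)
P=[('pad','t',tp(307,324),(-145,-90,238)),('pad','s',sp(332,180),(-145,-90,238)),
('peg','t',tp(87,289),(-147.4,100,232.4)),('peg','s',sp(462,33),(-147.4,100,232.4)),
('lb','t',tp(84,28),(90,160,170)),('lf','t',tp(44,217),(-90,160,170)),
('cl','t',tp(55,227),(-97,135,235)),('cr','t',tp(137,238),(-97,65,235))]
A=[];B=[]
for n,c,uv,k in P:
    w=ray(uv,*(T if c=='t' else S)[1:],k[2]/1000); A.append(np.array(k[:2])/1000);B.append(w[:2])
A=np.array(A);B=np.array(B);a=A.mean(0);b=B.mean(0)
U,_,V=np.linalg.svd((A-a).T@(B-b));R=(U@V).T;o=b-R@a
def w(x,y,z): return np.r_[R@np.array([x,y])/1000+o,z/1000]
if __name__=='__main__':
    for p,x,y in zip(P,A,B): print(p[0],p[1],y.round(4),((y-o)@R*1000-x*1000).round(1))
    print('yaw',np.degrees(np.arctan2(R[1,0],R[0,0])),o)
    for n,q in dict(pad=(-145,-90,238),peg=(-105,100,190),tip=(-147.4,100,232.4)).items(): print(n,w(*q))
    # brush: wood mask top view
    im=T[0]
    for n,c,f,pts in(('t',T,tp,[(490,406),(464,549),(493,419)]),('s',S,sp,[(184,497),(57,414)])):
        for q in pts: print(n,ray(f(*q),*c[1:],.008 if q[1] in(406,497) else .014))
E
python3 m.py
```

```text
pad t [0.5492 0.0872] [-2.1  2.3]
pad s [0.5537 0.0836] [ 2.9 -0.6]
peg t [0.5752 0.2733] [-0.7  0.2]
peg s [0.5817 0.2684] [ 6.3 -3.7]
lb t [0.8155 0.2967] [-3.7 -2. ]
lf t [0.6447 0.3253] [3.2 1.7]
cl t [0.6269 0.3018] [-4.1  0.9]
cr t [0.619  0.2324] [-1.9  1.1]
yaw -8.28056863051335 [0.70736047 0.15278078]
pad [0.55091028 0.08460205 0.238     ]
peg [0.61785718 0.26686041 0.19      ]
tip [0.57589922 0.27296689 0.2324    ]
t [ 0.49314338 -0.07927151  0.008     ]
t [ 0.35564162 -0.05631382  0.014     ]
t [ 0.48044359 -0.08205004  0.014     ]
s [ 0.49823823 -0.08622225  0.008     ]
s [ 0.36884412 -0.06210822  0.014     ]
```

Emit:
{"op": "drive_tool", "data": {"increments": [{"hand": 0, "xyz": [2, -3, 5], "yaw": 0}, {"hand": 0, "xyz": [6, -7, 7], "yaw": 4}, {"hand": 0, "xyz": [10, -11, 7], "yaw": 8}, {"hand": 0, "xyz": [14, -15.5, 7], "yaw": 10}, {"hand": 0, "xyz": [18, -20, 7], "yaw": 10}, {"hand": 0, "xyz": [22, -25, 7], "yaw": 10}, {"hand": 0, "xyz": [26, -29.5, 7], "yaw": 10}, {"hand": 0, "xyz": [30, -34, 7], "yaw": 10}, {"hand": 0, "xyz": [34, -38.5, 6], "yaw": 10}, {"hand": 0, "xyz": [37.8, -43, 5], "yaw": 10}, {"hand": 0, "xyz": [37.8, -43, 4], "yaw": 10}, {"hand": 0, "xyz": [37.8, -43, 3], "yaw": 10}, {"hand": 0, "xyz": [37.8, -43, 3], "yaw": 10}]}}

```text
t: 1.72
tcp_pos: [0.5505, 0.093, 0.2609]
tool_rot: [-180.0, -0.1, 171.7]
contact_force: [-0.8, 1.0, 0.3]
finger_gap: -0.0003
gripper_force: 0.0
```

Emit:
{"op": "drive_tool", "data": {"increments": [{"xyz": [0, 0, -1]}, {"xyz": [0, 0, -2]}, {"xyz": [0, 0, -3]}, {"xyz": [0, 0, -4]}, {"xyz": [0, 0, -5]}, {"xyz": [0, 0, -6]}, {"xyz": [0, 0, -7]}, {"xyz": [0, 0, -8]}, {"xyz": [0, 0, -9]}, {"xyz": [0, 0, -10]}, {"xyz": [0, 0, -11]}, {"xyz": [0, 0, -12]}, {"xyz": [0, 0, -12.6]}, {"xyz": [0, 0, -12.6]}, {"xyz": [0, 0, -12.6]}, {"xyz": [0, 0, -12.6]}]}}

```text
schema error: expected keys hand, xyz, yaw
```

Run:
```python
from h import *
b=cam('scene')[0][75:275,190:395]
cv2.imwrite('pics/s2.png',cv2.resize(b,None,fx=2.9,fy=2.9,interpolation=cv2.INTER_CUBIC))
```

```text
(no output)
```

View pics/s2.png

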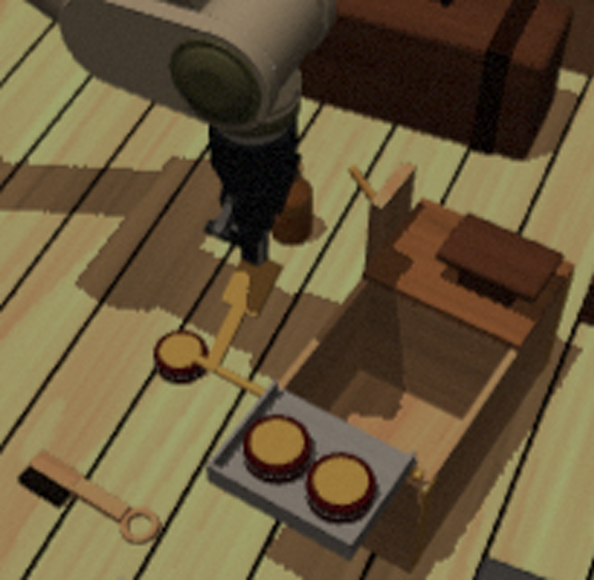

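The move was refused because rows need all three keys. The picture shows the closed fingers right above the lever pad, at about (255,262).

Emit:
{"op": "drive_tool", "data": {"increments": [{"hand": 0, "yaw": 0, "xyz": [0, 0, -1]}, {"hand": 0, "yaw": 0, "xyz": [0, 0, -2]}, {"hand": 0, "yaw": 0, "xyz": [0, 0, -3]}, {"hand": 0, "yaw": 0, "xyz": [0, 0, -4]}, {"hand": 0, "yaw": 0, "xyz": [0, 0, -5]}, {"hand": 0, "yaw": 0, "xyz": [0, 0, -6]}, {"hand": 0, "yaw": 0, "xyz": [0, 0, -7]}, {"hand": 0, "yaw": 0, "xyz": [0, 0, -8]}, {"hand": 0, "yaw": 0, "xyz": [0, 0, -9]}, {"hand": 0, "yaw": 0, "xyz": [0, 0, -10]}, {"hand": 0, "yaw": 0, "xyz": [0, 0, -11]}, {"hand": 0, "yaw": 0, "xyz": [0, 0, -12]}, {"hand": 0, "yaw": 0, "xyz": [0, 0, -12.6]}, {"hand": 0, "yaw": 0, "xyz": [0, 0, -12.6]}, {"hand": 0, "yaw": 0, "xyz": [0, 0, -12.6]}, {"hand": 0, "yaw": 0, "xyz": [0, 0, -12.6]}]}}

```text
t: 3.78
tcp_pos: [0.5513, 0.0923, 0.1354]
tool_rot: [180.0, -0.0, 171.6]
contact_force: [-0.2, 3.8, 0.5]
finger_gap: -0.0001
gripper_force: 1.5
```

Run:
```python
from h import *
b=cam('scene')[0][75:275,190:395]
cv2.imwrite('pics/s3.png',cv2.resize(b,None,fx=2.9,fy=2.9,interpolation=cv2.INTER_CUBIC))
```

```text
(no output)
```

View pics/s3.png

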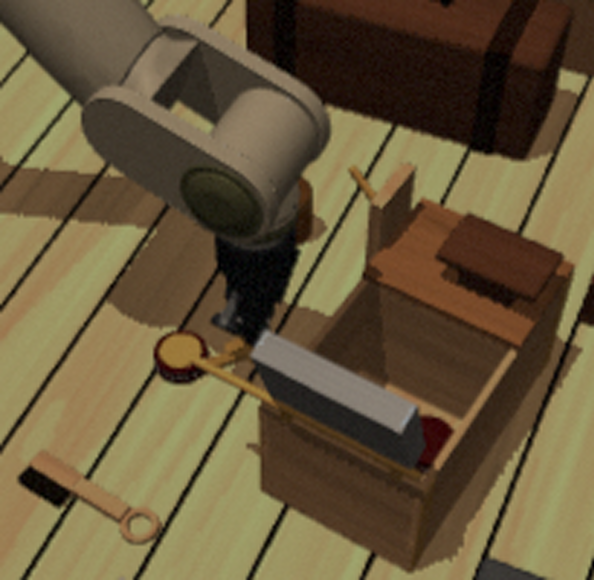

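The tray is tipped up, and one tin shows in the well at (435,437). I'll raise the arm now and measure the brush accurately.

Emit:
{"op": "drive_tool", "data": {"increments": [{"hand": 0, "yaw": 0, "xyz": [0, 0, 1.5]}, {"hand": 0, "yaw": 0, "xyz": [0, 0, 3]}, {"hand": 0, "yaw": 0, "xyz": [0, 0, 4.5]}, {"hand": 0, "yaw": 0, "xyz": [0, 0, 6]}, {"hand": 0, "yaw": 0, "xyz": [0, 0, 7.5]}, {"hand": 0, "yaw": 0, "xyz": [0, 0, 9]}, {"hand": 0, "yaw": 0, "xyz": [0, 0, 10.5]}, {"hand": 0, "yaw": 0, "xyz": [0, 0, 12]}, {"hand": 0, "yaw": 0, "xyz": [0, 0, 14]}, {"hand": 0, "yaw": 0, "xyz": [-3, 0, 15]}, {"hand": 3, "yaw": 0, "xyz": [-8, -3, 15]}, {"hand": 5, "yaw": 0, "xyz": [-13, -8, 12]}]}}

```text
t: 5.32
tcp_pos: [0.4295, 0.0206, 0.2621]
tool_rot: [-179.9, 0.2, 171.7]
contact_force: [2.0, -1.3, 0.5]
finger_gap: 0.0359
gripper_force: 0.0
```

```bash
cat > b.py <<'E'
from h import *
from m import T,S
def mask(c,lo,hi):
    # differs from table: use HSV wood-brush
    h=cv2.cvtColor(c[0],cv2.COLOR_BGR2HSV); return h
x0,y0,x1,y1=292,222,322,282
im=T[0][y0:y1,x0:x1]
h=cv2.cvtColor(im,cv2.COLOR_BGR2HSV)
for y in range(0,60,3): print(y+y0,' '.join('%3d'%v for v in h[y,:,0]))
print(T[0][250,300:318].tolist())
E
python3 b.py
python3 - <<'E'
from h import *
a=cam('top'); b=cam('scene')
A=cv2.resize(a[0][140:290,220:340],None,fx=3.3,fy=3.3,interpolation=cv2.INTER_CUBIC)
B=cv2.resize(b[0][120:275,270:395],None,fx=3.1,fy=3.1,interpolation=cv2.INTER_CUBIC)
h=max(A.shape[0],B.shape[0]);f=lambda I:cv2.copyMakeBorder(I,0,h-I.shape[0],0,0,cv2.BORDER_CONSTANT)
cv2.imwrite('pics/c4.png',np.hstack([f(A),f(B)]))
E
```

```text
222  30  30  28  29  30  28  29  30  28  29  30  28  28  28  28  28  29  28  28  28  30  28  27  29  27  28  28  28  29  27
225  28  27  29  28  27  29  29  28  28  29  29  29  30  28  29  28  28  27  27  27  29  29  28  28  27  28  28  27  28  28
228  26  25  26  26  25  26  25  25  25  25  25  24  24  25  25  17  17  16  15  16  20  27  26  26  26  28  26  26  26  25
231  30  28  27  30  28  30  28  28  27  28  28  26  19  19  20  24  24  26  26  25  21  21  21  23  26  27  26  27  25  27
234  27  26  27  26  28  26  29  28  27  29  28  22  18  18  24  28  27  28  28  27  28  22  18  20  26  27  27  28  27  27
237  26  27  25  25  26  27  25  24  24  25  25  25  21  18  19  21  25  27  25  24  19  18  19  22  25  24  24  23  24  24
240  31  30  29  28  31  30  28  31  30  30  29  31  25  18  18  19  21  21  20  18  24  27  29  31  30  27  28  27  29  29
243  25  23  25  26  26  27  27  26  26  27  28  26  19  20  21  21  20  20  20  24  27  27  26  26  24  27  24  25  25  25
246  25  25  24  24  24  24  23  23  23  23  22  20  17  20  20  21  21  19  20  23  27  26  27  26  26  26 
[... 967 characters left out ...]
  19  20  19  20  19  20  18  19  20  19
273  20  20  20  20  20  20  18  16  16  18  19  20  19  16  19  28  22  22  19  19  18  19  20  18  22  19  21  20  21  21
276  23  23  22  22  23  21  19  17  16  18  19  19  19  19  22  19  24  22  25  20  20  21  21  21  22  21  21  21  21  21
279  25  25  26  25  26  27  25  25  26  24  21  21  21  21  22  23  20  21  20  21  21  22  22  21  22  22  20  23  22  22
[[91, 147, 150], [94, 152, 157], [69, 118, 129], [43, 72, 101], [66, 113, 136], [80, 133, 155], [77, 129, 151], [74, 125, 150], [72, 123, 151], [64, 111, 139], [77, 127, 139], [91, 145, 150], [88, 142, 149], [91, 143, 147], [89, 143, 149], [88, 143, 150], [89, 142, 150], [91, 141, 151]]
```

View pics/c4.png

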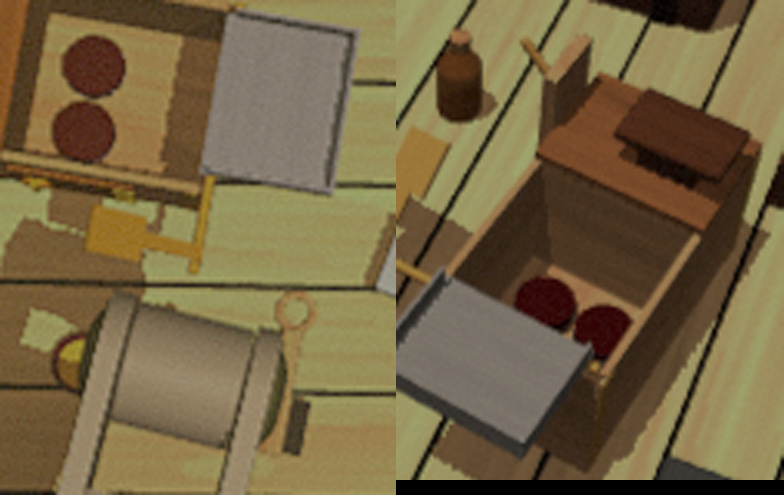

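Both tins lie in the well (flipped, at (93,65) and (83,130)) and the tray is level. The brush already has the yaw I need, so I move above its handle.

Emit:
{"op": "drive_tool", "data": {"increments": [{"hand": 5, "yaw": 0, "xyz": [0.5, -4, -2]}, {"hand": 5, "yaw": 0, "xyz": [1.3, -8.5, -6]}, {"hand": 5, "yaw": 0, "xyz": [1.3, -8.5, -12]}, {"hand": 5, "yaw": 0, "xyz": [1.3, -8.5, -17]}, {"hand": 5, "yaw": 0, "xyz": [1.3, -8.5, -20]}, {"hand": 5, "yaw": 0, "xyz": [1.3, -8.5, -20]}, {"hand": 5, "yaw": 0, "xyz": [1.3, -8.5, -20]}]}}

```text
t: 6.3
tcp_pos: [0.4447, -0.0641, 0.0622]
tool_rot: [-180.0, 0.1, 171.6]
contact_force: [-0.3, -0.3, 0.2]
finger_gap: 0.0497
gripper_force: 0.0
```

Run:
```python
from h import *
s=manip.read_state();print(s['tcp_pos'],s['tool_rot'],s['finger_gap'])
b=cam('scene')
print(proj(s['tcp_pos'],*b[1:]))
A=b[0][180:280,170:290]
cv2.imwrite('pics/s5.png',cv2.resize(A,None,fx=5,fy=5,interpolation=cv2.INTER_CUBIC))
```

```text
[ 0.44471472 -0.0641325   0.06215952] [-1.79959436e+02  1.10570776e-01  1.71630106e+02] 0.04972918618927666
[223.97840336 233.99976531]
```

View pics/s5.png

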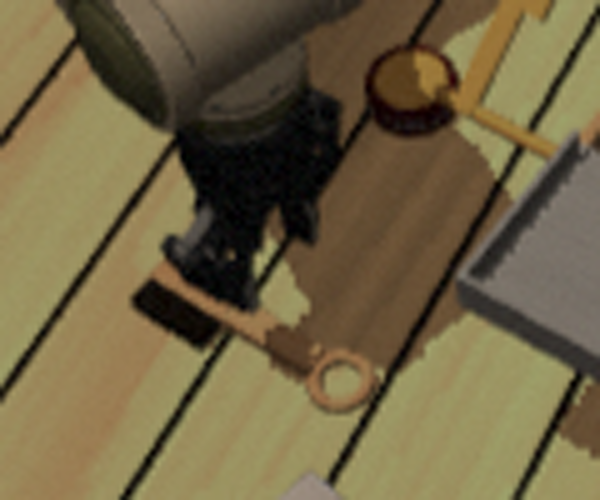

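The fingers straddle the handle area: the tips are at (245,305) and (305,240), and their midpoint matches the projected TCP at (270,270). I'll correct the position and grasp.

Emit:
{"op": "drive_tool", "data": {"increments": [{"hand": 5, "yaw": 0, "xyz": [-1, -0.9, -0.5]}, {"hand": 5, "yaw": 0, "xyz": [-1, -0.9, -2.5]}, {"hand": 5, "yaw": 0, "xyz": [-1, -0.9, -4.5]}, {"hand": 5, "yaw": 0, "xyz": [-1, -0.9, -5.7]}, {"hand": 5, "yaw": 0, "xyz": [-1, -0.9, -5.7]}, {"hand": 1, "yaw": 0, "xyz": [-1, -0.9, -5.7]}, {"hand": 1, "yaw": 0, "xyz": [-1, -0.9, -5.7]}, {"hand": 1, "yaw": 0, "xyz": [-1, -0.9, -5.7]}, {"hand": 1, "yaw": 0, "xyz": [-1, -0.9, -5.7]}, {"hand": 1, "yaw": 0, "xyz": [-1, -0.9, -5.7]}, {"hand": 1, "yaw": 0, "xyz": [-1, -0.9, -5.7]}], "grip_force": 40}}

```text
t: 7.72
tcp_pos: [0.4342, -0.073, 0.0047]
tool_rot: [-180.0, 0.1, 171.6]
contact_force: [-1.0, -1.2, 3.7]
finger_gap: 0.0183
gripper_force: 39.5
```

The grip is good: 18 mm at 39.5 N. Next I'll pre-tilt the brush by pressing its ring end down on the well's front rim near kit (-90, 0, 160), so it pivots in the pads and the eye lines up with the 45° peg. First I carry it there, passing high.

Emit:
{"op": "drive_tool", "data": {"increments": [{"hand": 1, "yaw": 0, "xyz": [0, 0, 3]}, {"hand": 1, "yaw": 0, "xyz": [0, 0, 8]}, {"hand": 1, "yaw": 0, "xyz": [0, 0, 13]}, {"hand": 1, "yaw": 0, "xyz": [0, 0, 18]}, {"hand": 1, "yaw": 0, "xyz": [0, 0, 23]}, {"hand": 1, "yaw": 0, "xyz": [0, 0, 28]}, {"hand": 1, "yaw": 0, "xyz": [0, 2, 31]}, {"hand": 1, "yaw": 0, "xyz": [2, 6, 31]}, {"hand": 1, "yaw": 0, "xyz": [5, 10, 31]}, {"hand": 1, "yaw": 0, "xyz": [8, 14, 31]}, {"hand": 1, "yaw": 0, "xyz": [11, 19, 31]}, {"hand": 1, "yaw": 0, "xyz": [14, 24.5, 31]}, {"hand": 1, "yaw": 0, "xyz": [14, 24.5, 29]}, {"hand": 1, "yaw": 0, "xyz": [14, 24.5, 25]}, {"hand": 1, "yaw": 0, "xyz": [14, 24.5, 21]}, {"hand": 1, "yaw": 0, "xyz": [14, 24.5, 18]}, {"hand": 1, "yaw": 0, "xyz": [14, 24.5, 18]}, {"hand": 1, "yaw": 0, "xyz": [14, 24.5, 18]}]}}

```text
t: 9.98
tcp_pos: [0.5743, 0.1723, 0.1856]
tool_rot: [180.0, 0.1, 171.6]
contact_force: [0.2, -0.3, -0.4]
finger_gap: 0.0188
gripper_force: 39.6
```

Run:
```python
from h import *
s=manip.read_state();print(s['tcp_pos'],s['tool_rot'],s['finger_gap'],s['contact_force'])
a=cam('top'); b=cam('scene')
A=cv2.resize(a[0][130:250,190:310],None,fx=3.3,fy=3.3,interpolation=cv2.INTER_CUBIC)
B=cv2.resize(b[0][90:225,260:390],None,fx=3,fy=3,interpolation=cv2.INTER_CUBIC)
h=max(A.shape[0],B.shape[0]);f=lambda I:cv2.copyMakeBorder(I,0,h-I.shape[0],0,0,cv2.BORDER_CONSTANT)
cv2.imwrite('pics/c6.png',np.hstack([f(A),f(B)]))
```

```text
[0.57426097 0.17234702 0.18555387] [1.79967148e+02 1.30494925e-01 1.71626225e+02] 0.018753715381963895 [ 0.19946812 -0.25014198 -0.42343932]
```

View pics/c6.png

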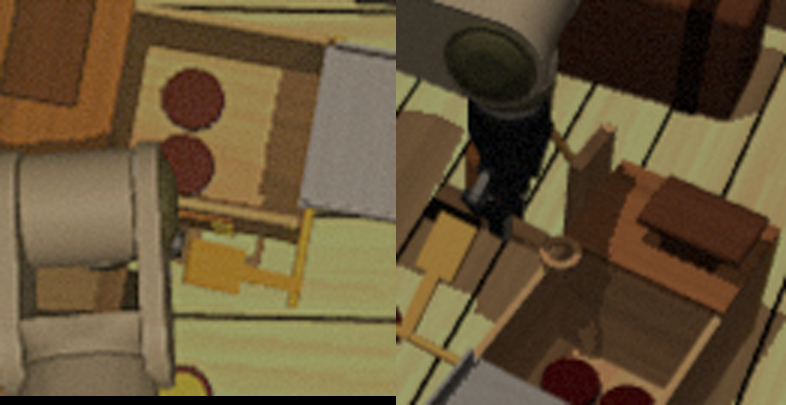

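The ring hangs over the front rim at (560,252), and the tins are in the well. Now I press down with a light grip so it pivots.

Emit:
{"op": "drive_tool", "data": {"increments": [{"hand": 1, "yaw": 0, "xyz": [0, 0, -1]}, {"hand": 1, "yaw": 0, "xyz": [0, 0, -1.6]}, {"hand": 1, "yaw": 0, "xyz": [0, 0, -2.2]}, {"hand": 1, "yaw": 0, "xyz": [0, 0, -2.8]}, {"hand": 1, "yaw": 0, "xyz": [0, 0, -3.4]}, {"hand": 1, "yaw": 0, "xyz": [0, 0, -4]}, {"hand": 1, "yaw": 0, "xyz": [0, 0, -4.6]}, {"hand": 1, "yaw": 0, "xyz": [0, 0, -5.2]}, {"hand": 1, "yaw": 0, "xyz": [0, 0, -5.7]}, {"hand": 1, "yaw": 0, "xyz": [0, 0, -5.7]}], "grip_force": 20}}

```text
t: 11.32
tcp_pos: [0.5739, 0.1724, 0.1274]
tool_rot: [180.0, 0.1, 171.6]
contact_force: [-4.0, 0.4, 6.0]
finger_gap: 0.0189
gripper_force: 44.1
```

Emit:
{"op": "drive_tool", "data": {"increments": [{"hand": 1, "yaw": 0, "xyz": [0, 0, 2]}, {"hand": 1, "yaw": 0, "xyz": [0, 0, 6]}, {"hand": 1, "yaw": 0, "xyz": [-2, 0, 10]}, {"hand": 1, "yaw": 0, "xyz": [-4, 2, 13]}, {"hand": 1, "yaw": 0, "xyz": [-4, 4, 13]}, {"hand": 1, "yaw": 0, "xyz": [-4, 4, 13]}, {"hand": 1, "yaw": 0, "xyz": [-4, 4, 13]}], "grip_force": 40}}

```text
t: 12.2
tcp_pos: [0.5339, 0.212, 0.2553]
tool_rot: [-179.9, -0.1, 171.6]
contact_force: [-0.5, -0.7, -0.4]
finger_gap: 0.0185
gripper_force: 43.2
```

Run:
```python
from h import *
import pickle
s=manip.read_state();print(s['tcp_pos'],s['finger_gap'],s['contact_force'])
for n in('scene','top'):
    c=cam(n);pickle.dump(c,open(n+'2.pkl','wb'));print(n)
    p=np.array(s['tcp_pos'])
    # expected eye for tilt 0 / 40
    for th in (0,40):
        th=np.radians(th);d=np.array([.9896*np.cos(th),-.144*np.cos(th),np.sin(th)])
        print(proj(p+.0615*d,*c[1:]))
c=pickle.load(open('scene2.pkl','rb'));b=c[0][85:205,245:385]
cv2.imwrite('pics/s7.png',cv2.resize(b,None,fx=5,fy=5,interpolation=cv2.INTER_CUBIC)[:600])
```

```text
[0.53386048 0.21198572 0.25525239] 0.01848305540632155 [-0.47456076 -0.72321863 -0.36324855]
scene
[307.30300674 143.50174677]
[303.45606007 131.48657323]
top
[213.9165799  192.43364794]
[211.03042895 195.81957963]
```

View pics/s7.png

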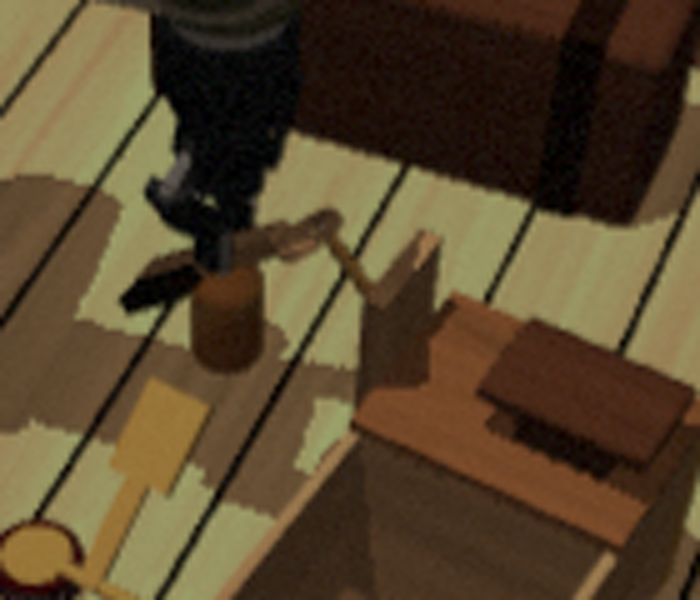

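The ring is seen edge-on at crop (311,233) and the peg tip at (334,241), so the brush has tilted. I'll compute the eye and the peg from this view.

Run:
```python
from h import *
import pickle
c=pickle.load(open('scene2.pkl','rb'));K,R,t=c[1:]
p=manip.read_state()['tcp_pos'];o=-R.T@t
n=np.array([.144,.9896,0]);ex=np.array([.9896,-.144,0])
def onplane(x,y,q):
    d=R.T@np.linalg.inv(K)@np.array([(x+.5)/5-.5+245,(y+.5)/5-.5+85,1]);return o+d*((q-o)@n)/(d@n)
for nm,x,y in(('eye',311,233),('ringtip',342,210),('ringnear',280,257),('headend',130,305)):
    X=onplane(x,y,p)-p; print(nm,'along',X@ex,'up',X[2],np.degrees(np.arctan2(X[2],X@ex)))
X=onplane(334,241,np.array([.578,.271,.2324]));print('tip on plane',X)
```

```text
eye along 0.05764355266299457 up 0.04574479967690981 38.43483055294589
ringtip along 0.07594064401511486 up 0.0720354181831554 43.48826202010543
ringnear along 0.038512984473240905 up 0.017448863292296446 24.373589235625023
headend along -0.06672664861375388 up -0.07812957209684557 -130.49902052457963
tip on plane [0.5814246  0.27050168 0.23260108]
```

Emit:
{"op": "drive_tool", "data": {"increments": [{"hand": 1, "yaw": 0, "xyz": [-2.7, 0, 0]}, {"hand": 1, "yaw": 0, "xyz": [-3.2, 3, 0]}, {"hand": 1, "yaw": 0, "xyz": [-3.2, 6.9, 0]}, {"hand": 1, "yaw": 0, "xyz": [-2.7, 6.9, -2.5]}, {"hand": 1, "yaw": 0, "xyz": [-2.7, 6.9, -5.1]}, {"hand": 1, "yaw": 0, "xyz": [-2.7, 6.9, -5.1]}, {"hand": 1, "yaw": 0, "xyz": [-2.7, 6.9, -5.1]}]}}

```text
t: 13.18
tcp_pos: [0.5073, 0.2811, 0.2068]
tool_rot: [180.0, 0.1, 171.6]
contact_force: [0.0, 0.3, -0.5]
finger_gap: 0.0189
gripper_force: 43.2
```

Run:
```python
from h import *
import pickle
s=manip.read_state();p=s['tcp_pos'];print(p,s['contact_force'])
ex=np.array([.9896,-.144,0])
e=p+.0576*ex+[0,0,.0457];tip=np.array([.5814,.2705,.2326])
for n in('scene','top'):
    c=cam(n);pickle.dump(c,open(n+'3.pkl','wb'))
    pe=proj(e,*c[1:]);pt=proj(tip,*c[1:]);print(n,'eye',pe,'tip',pt)
    u,v=(pe+pt)/2;u=int(u);v=int(v)
    g=cv2.cvtColor(c[0],cv2.COLOR_BGR2HSV)[v-16:v+17,u-17:u+18]
    print('cols from',u-17)
    for i,r in enumerate(g): print(v-16+i,' '.join('%2d/%-2d'%(min(x[0],99),x[2]//4) for x in r) if n=='x' else ''.join('%3d'%(x[2]//3) for x in r))
```

```text
[0.50731889 0.28105866 0.20681937] [ 0.02228406  0.30200157 -0.50792796]
scene eye [306.66255419 125.76467181] tip [311.39213929 132.79829117]
cols from 292
113   0  2  1  4  3  1  0  5 21 44 50 50 50 49 50 50 38 35 34 28 19 15 10 10  9  9  8  8  9  8  9  8  9 10 10
114   1  3  1  3  0  1  6 20 38 50 51 51 51 51 51 51 51 50 50 49 38 35 29 19 16 16 11  8  8  9  9  8  9  8  9
115   4  2  3  3  2  3 15 38 51 50 50 50 51 50 50 50 50 50 50 50 50 50 49 37 35 33 20 18 16  9  9 10  8 10  8
116   2  3  6  2  4  7 25 50 49 50 50 50 50 50 51 50 51 50 50 50 51 51 50 50 50 48 38 38 34 29 18 16  9 10  8
117   3  1  2  4  2 11 30 50 50 51 50 51 50 51 50 50 50 50 51 50 50 49 50 50 50 50 51 50 49 49 39 35 29 17  7
118   4  4  3  5  6 22 43 50 51 50 49 50 50 51 50 50 50 50 50 50 50 50 51 50 50 50 50 51 51 50 50 50 48 19 15
119   4  2  4 10 19 38 51 50 50 50 50 51 50 50 50 50 50 50 50 51 50 51 50 50 51 50 51 51 50 50 50 50 41 10 30
120   3  2  5 12 26 51 50 50 50 50 50 51 50 50 50 50 50 48 46 48 50 50 51 51 50 50 50 50 51 51 51 44 20 18 43
121   1  2  4  5 23 50 50 51 50 50 50 50 50 51 50 47 45 37 33 4
[... 5698 characters left out ...]
8 14 30 42 43 48 50 51 50 49 50 49 50 50
211  48 48 48 47 49 50 45 30 44 49 49 48 49 49 52 37 20 27 27 24 21 21 15 20 35 38 48 51 50 50 49 50 50 50 50
212  48 50 48 48 49 50 48 30 43 49 49 48 48 49 51 36 21 27 27 22 23 20 17 15 34 46 49 51 50 50 49 51 49 51 48
213  49 49 50 50 48 51 48 35 44 50 48 49 49 50 49 38 27 25 25 26 23 24 20 15 29 49 52 49 49 50 49 50 49 51 50
214  50 51 49 50 49 49 50 40 36 46 50 49 50 49 50 46 36 23 27 27 24 21 19 15 24 46 51 51 50 50 50 48 52 50 49
215  50 50 51 50 50 50 51 47 31 42 50 49 48 49 50 52 36 19 27 25 23 23 21 15 22 46 51 50 50 50 50 50 49 51 49
216  50 50 50 51 51 50 50 47 33 43 51 49 47 49 50 50 37 22 22 24 21 22 21 18 19 46 51 49 50 49 51 50 49 49 49
```

The scene dump shows the ring hole at (306.5,126.5), as predicted. The peg tip is at (311,132.5) in scene and (191.5,198) in top, both within about 1 px of my estimate. Inserting along the peg.

Emit:
{"op": "drive_tool", "data": {"increments": [{"hand": 1, "yaw": 0, "xyz": [0.6, -0.1, -0.6]}, {"hand": 1, "yaw": 0, "xyz": [1.1, -0.2, -1.1]}, {"hand": 1, "yaw": 0, "xyz": [1.6, -0.2, -1.6]}, {"hand": 1, "yaw": 0, "xyz": [2.1, -0.3, -2.1]}, {"hand": 1, "yaw": 0, "xyz": [2.6, -0.4, -2.6]}, {"hand": 1, "yaw": 0, "xyz": [3.1, -0.5, -3.1]}, {"hand": 1, "yaw": 0, "xyz": [3.6, -0.5, -3.6]}, {"hand": 1, "yaw": 0, "xyz": [3.6, -0.5, -3.6]}]}}

```text
t: 14.28
tcp_pos: [0.5429, 0.2761, 0.1694]
tool_rot: [-180.0, -0.0, 171.6]
contact_force: [-0.3, 0.7, -1.1]
finger_gap: 0.019
gripper_force: 43.2
```

Emit:
{"op": "drive_tool", "data": {"increments": [{"hand": 1, "yaw": 0, "xyz": [0, 0.4, 0]}, {"hand": 1, "yaw": 0, "xyz": [0, 0.8, 0]}, {"hand": 1, "yaw": 0, "xyz": [0, 1.2, 0]}, {"hand": 1, "yaw": 0, "xyz": [0, 1.2, 0]}]}}

```text
t: 14.78
tcp_pos: [0.5427, 0.2867, 0.1699]
tool_rot: [-179.8, -0.0, 171.5]
contact_force: [-0.5, -10.2, -0.8]
finger_gap: 0.0185
gripper_force: 43.7
```

The sideways nudge met 10 N, so the peg is in the eye. I re-centre and release.

Emit:
{"op": "drive_tool", "data": {"increments": [{"hand": 1, "yaw": 0, "xyz": [0, -0.6, 0]}, {"hand": 1, "yaw": 0, "xyz": [0, -1.1, 0]}, {"hand": 1, "yaw": 0, "xyz": [0, -1.1, 0]}, {"hand": 2.5, "yaw": 0, "xyz": [0, -1.1, 0]}, {"hand": 5.5, "yaw": 0, "xyz": [0, -1.1, 0]}, {"hand": 5.5, "yaw": 0, "xyz": [0, -1.1, 0]}, {"hand": 5.5, "yaw": 0, "xyz": [0, -1.1, 0]}, {"hand": 5.5, "yaw": 0, "xyz": [0, -1.1, 0]}, {"hand": 5.5, "yaw": 0, "xyz": [0, -1.1, 0]}, {"hand": 5.5, "yaw": 0, "xyz": [-2, -1.1, 0]}, {"hand": 5.5, "yaw": 0, "xyz": [-5, -1.1, 2]}, {"hand": 5.5, "yaw": 0, "xyz": [-9, -3, 8]}, {"hand": 5.5, "yaw": 0, "xyz": [-13, -6, 14]}, {"hand": 5.5, "yaw": 0, "xyz": [-17, -6, 16]}, {"hand": 5.5, "yaw": 0, "xyz": [-17, -6, 16]}, {"hand": 5.5, "yaw": 0, "xyz": [-17, -6, 16]}, {"hand": 5.5, "yaw": 0, "xyz": [-17, -6, 16]}]}}

```text
t: 16.9
tcp_pos: [0.3733, 0.2283, 0.3286]
tool_rot: [-179.9, -0.1, 171.6]
contact_force: [0.3, 0.4, 0.2]
finger_gap: 0.0547
gripper_force: 0.0
```

Run:
```python
from h import *
import pickle
s=manip.read_state();print(s['t'],s['tcp_pos'],s['contact_force'])
root=np.array([.6213,.265,.19])
for n in('scene','top'):
    c=cam(n);pickle.dump(c,open(n+'4.pkl','wb'))
    o=pickle.load(open(n+'.pkl','rb'))
    for nm,q in(('root',root),('tip',[.5814,.2705,.2326]),('head low',root+[-.01,0,-.14])): print(n,nm,proj(q,*c[1:]))
    u,v=proj(root+[-.01,0,-.05],*c[1:]).astype(int)
    d=np.abs(c[0].astype(int)-o[0].astype(int)).max(2)
    print('diff vs start, cols from',u-18)
    for i in range(v-34,v+35): print(i,''.join('#' if x>40 else '+' if x>18 else '.' for x in d[i,u-18:u+40]),''.join('%3d'%(x//3) for x in cv2.cvtColor(c[0],cv2.COLOR_BGR2GRAY)[i,u-18:u+10]) if n=='scene' else '')
```

```text
16.9 [0.37333197 0.22830922 0.32858588] [0.32939947 0.44315443 0.20793552]
scene root [322.21071342 147.93034699]
scene tip [311.39213929 132.79829117]
scene head low [316.45745406 176.82170483]
diff vs start, cols from 300
124 ..........................................................  45 45 46 46 46 46 46 47 46 45 44 44 45 45 47 47 46 46 47 48 47 39 13 27 46 47 47 46
125 ..........................................................  45 46 46 46 46 47 47 47 45 44 44 46 45 46 46 47 47 47 47 49 45 19 17 40 47 47 47 47
126 ..........................................................  46 46 46 46 46 47 47 46 45 44 45 45 46 47 47 46 47 47 49 48 39  9 27 46 48 48 47 47
127 ..........................................................  46 45 46 46 47 47 47 45 44 44 45 46 46 46 46 46 45 48 48 43 18 16 39 46 47 47 47 46
128 ..........................................................  46 46 47 46 47 47 46 44 44 45 46 46 47 48 47 46 46 48 46 29  9 26 45 46 47 47 47 45
129 ..........................................................  46 46 46 47 47 46 45 44 44 46 45 47 48 47 46 45 48 48 41 11 20 39 46 47 
[... 13193 characters left out ...]
5 .......................................................... 
216 .......................................................... 
217 ....+++#+................................................. 
218 ...+######................................................ 
219 ++++######................................................ 
220 ##########+............................................... 
221 ###########+.............................................. 
222 #############............................................. 
223 +#+++++#+####............................................. 
224 ............+............................................. 
225 ##########++++............................................
```

Run:
```python
from h import *
import pickle
o=pickle.load(open('top4.pkl','rb'))[0].astype(int)
for _ in range(4): c=cam('top')
d=np.abs(c[0].astype(int)-o).max(2);print('moving px near peg',(d[180:203,183:215]>30).sum(), 'whole',(d>30).sum())
im=cv2.cvtColor(c[0],cv2.COLOR_BGR2GRAY)
for i in range(182,202): print(i,''.join('%3d'%(x//3) for x in im[i,184:214]))
S=pickle.load(open('top.pkl','rb'))[0].astype(int);D=(np.abs(c[0].astype(int)-S).max(2)>40).astype(np.uint8)
n,_,st,_=cv2.connectedComponentsWithStats(D)
print([tuple(map(int,s)) for s in st[1:] if s[4]>15])
```

```text
moving px near peg 0 whole 76
182  43 41 42 42 42 41 41 42 42 40 41 42 43 41 39 39 37 36 37 39 37 29 27 31 32 31 29 32 30 30
183  44 46 44 43 41 41 41 41 40 40 41 41 40 40 43 42 42 42 45 47 45 31 23 32 32 31 31 32 31 30
184  31 33 34 32 37 38 42 43 44 42 40 40 40 41 43 42 42 43 43 42 47 33 18 25 29 32 33 30 30 30
185  22 14 16 16 25 26 29 31 30 35 36 42 45 43 44 44 43 43 43 42 41 29 19 20 24 28 29 31 31 32
186  44 29 17 16 22 24 26 25 25 27 26 31 30 33 30 36 40 45 46 45 37 26 20 20 20 23 23 24 26 26
187  49 44 35 20 26 32 34 36 37 37 35 33 29 28 22 24 27 32 33 33 28 22 18 23 22 23 19 19 19 19
188  47 48 45 35 28 28 32 35 37 40 42 41 39 37 32 29 26 18 18 18 18 19 22 22 22 24 20 20 18 18
189  46 46 48 45 33 24 26 32 29 31 33 30 34 36 36 35 33 25 20 20 20 21 21 20 22 21 22 19 20 20
190  47 47 48 44 32 28 25 27 28 31 29 25 32 31 27 28 29 24 20 19 21 22 21 21 24 22 23 22 22 20
191  44 45 45 35 28 27 34 31 32 35 32 30 40 35 25 20 23 23 20 19 22 20 20 23 22 22 23 22 20 20
192  26 27 28 23 17 18 27 29 34 34 29 34 44 46 31 17 20 30 25 16 19 17 18 21 21 20 22 22 23 20
193  22 21 18 15 11 12 16
[... 729 characters left out ...]
47 47
201  45 46 46 45 46 44 43 43 45 46 46 46 46 46 46 46 45 46 47 47 46 47 46 47 46 48 46 47 47 46
[(299, 148, 22, 22, 369), (236, 151, 22, 38, 571), (294, 172, 22, 21, 367), (195, 188, 15, 11, 65), (169, 217, 23, 7, 70), (80, 225, 139, 124, 4153), (162, 234, 7, 8, 41), (302, 258, 12, 20, 110), (67, 288, 83, 32, 1517), (163, 322, 26, 17, 196), (170, 323, 51, 33, 399), (34, 329, 79, 32, 827), (180, 339, 11, 6, 20), (38, 340, 10, 10, 36), (265, 346, 22, 8, 88), (36, 353, 212, 67, 5331), (271, 354, 17, 4, 44), (73, 364, 6, 6, 16), (277, 370, 20, 17, 94), (20, 374, 16, 18, 121), (27, 374, 6, 6, 22), (211, 389, 46, 31, 770), (307, 389, 9, 28, 118), (185, 399, 32, 21, 260), (71, 418, 28, 2, 29)]
```

```bash
python3 -c "
from bench import manip
print(manip.job_done())"
```

```text
the job is handed in; nothing more can be done
None
```

The job is handed in, with no verdict returned: both tins are in the well, the tray is level, and the welt brush hangs still on the peg by its eye with the head down, judged from pixel comparisons because my picture allowance was used up.

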